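# Hold a bracket against the sprung stop of a microscope stage

### The job

Take the T-shaped aluminium bracket out of the parts tray, set it foot-down on the dark stage bed, lengthwise on the bed's centre line, and push it end-on and square against the sprung steel stop bar with a steady force of about 7 N, which moves the bar about half-way in. Finish while still gripping it and pushing it like that with its foot flat on the bed, as a third hand for the colleague who will put in the screws: do not let go. Do not ram the bar, and leave the other pieces in the tray and on the bench where they lie.

Things in the scene. Friction and masses are not known exactly. Their poses are not given: they have to be found in the camera images.
- bracket_center (a point): Centre, 24 mm above the underside, of the loose aluminium bracket, an upside-down T, 110 to 180 g. Foot 84 (x) x 36 (y) x 8 mm high, a dark screw slot near each end; upright rib on its middle, 44 (x) x 14 (y) mm, from 8 to 48 mm up: grip it across its 14 mm. x along its length, z up; both ends alike. Starts foot-down in any one of the tray's compartments, roughly along the tray's x.
- tray: Fixed grey parts tray, 124 (x) x 316 (y) x 20 mm high, origin at the centre of its underside on the bench, z up. Walls and floor 4 mm thick; two dividers as high as the walls make three compartments side by side along y, each 116 x about 100 mm, their centres about 104 mm apart.
- bed: Fixed dark steel stage bed, 200 (x) x 120 (y) x 20 mm high, origin at the centre of its underside, z up, flat top 20 mm above the origin. Its x axis is the centre line and points to the stop bar: push to +x. On it lie two bright-rimmed screw holes (one under the bar at first) and a bright line at the open end. Grey spring housing behind the bar: x = 80 to 98 mm, 90 mm wide, up to 50 mm above the bench.
- stop_face (a point): Middle of the stop bar's face that the bracket is pushed against; it moves with the bar. The bar is bare steel, 14 mm thick, 70 mm wide, from 0.5 to 28.5 mm above the bed's top, sliding along the bed's x. Untouched, the face is at x = +43 mm, y = 0 in the bed's frame, 14.5 mm above the bed's top.
- stop (a joint): How far the stop bar is pushed in, in m: 0 untouched (it springs back), 0.020 hard against its end. Springs resist with 1.5 N at the start plus 0.6 N per mm, so 7 N is at about 9 mm.
- puck_center (a point): Centre of a black round specimen puck, 32 mm across, 22 mm high, upright in another compartment; leave it.
- collar_center (a point): Centre of a steel ring, 44 mm outside, 28 mm inside, 16 mm high, lying in the remaining compartment; leave it.
- jar_center (a point): Centre of a small amber bottle, 38 mm across, 75 mm high, standing on the bench beyond the work; leave it.
- driver: Screwdriver 170 mm long lying on the bench beyond the bed, for the colleague; leave it. Origin near its middle on the underside.
Mind the look-alikes: they are no part of the job. Leave any purple, red or turquoise look-alike of the bed alone.

How it is judged:
By the outcome, as a careful person would: the job done as asked, in the order asked, and still so for the second after the job is handed in, while the arm keeps its last pose, push and grip.
It also fails if it takes over 38 s, if anything falls off the work surface, if the arm or the gripper's body presses on something with over 40 N, if the wrist force passes 120 N, or if a joint passes its speed limit or range.

### The arm

A 7-joint arm with a two-finger parallel gripper is mounted at the origin on the work surface. World frame = base frame: x ahead of the robot, y to its left, z up, the work surface at z = 0. Lengths are in m, angles in degrees, forces in N, time in s.
With the tool pointing down it reaches from about 0.425 to 0.875 m from the base axis. Payload 4.7 kg.
Tool frame: the origin (TCP) lies midway between the tips of the shut fingers; the grasp point (between the pads) lies env.grip_point_offset behind it (env.grip_point_offset is the distance from the TCP to the grasp point, in m); z points along the fingers, y is the line along which they close (so a half turn about z gives the same grasp; the last joint's range is limited). The gripper opens to 87 mm and grips with 3 to 60 N. Pads are 19 mm wide; open, the fingers measure 117 mm over their backs; the gripper's body (75 mm by 190 mm) begins 51 mm behind the grasp point.
Start: joints at [77.642, 18.392, -4.016, 83.108, 1.295, 78.541, -3.26], TCP at [0.148, -0.633, 0.223] pointing down, gripper open.
Joint ranges: [-163.93, 163.93], [-17.29, 119.83], [-79.2, 71.16], [3.27, 140.29], [-89.18, 269.18], [5.43, 117.66], [-154.24, 154.24]. Speed limits (degrees/s): [147.25, 147.25, 180, 180, 180, 180, 180].

### API

Orientations are given as [roll, pitch, yaw] about the fixed x, y, z axes, in that order (R = Rz(yaw) Ry(pitch) Rx(roll)).
In Python, from cell import env gives the robot as it stands.
- The arm moves only by the shell command python3 -m creep 'ROWS' [FORCE]. ROWS is a JSON object of lists of equal length, an entry for each row: "translation": the shift along the tool's x, y, z in units of 0.08 m (1.0 is 0.08 m), a list of three; "turn": the turn, a rotation vector about the tool's x, y, z in units of 180 degrees (1.0 is 180 degrees), a list of three; "grip": the opening, from 0 (shut) to 1 (fully open). In form: {"translation": [[x, y, z], ...], "turn": [[ax, ay, az], ...], "grip": [grip, ...]}. A call has 1 to 5 rows; each row shifts and turns the commanded pose from where the row before left it, along the tool's axes as they then stand; what a row does not reach is not made up. A row lasts 1/8 s, in which the tool goes at most 62.5 mm and 10.7 degrees, less where a joint would pass 70% of its speed; a pose out of reach is approached as far as the arm can. A call with a number of a shift or a turn outside -1 to 1 is refused whole. A call with a gripper value outside its range is refused whole. The fingers move at their own pace and stop on an object; FORCE is the grip in N (left out, the last holds). Time passes only in rows, so rows that do not move let the fingers close. It gives the time, the measured TCP pose, the force, the opening and the grip force at its end, in the units of the state.
- env.get_obs(): the state, without advancing time (a new reading comes with each control period).
- env.read_camera(name): name is "side" or "top"; returns a dict with "frame" (384x512x3 uint8, red, green, blue), "z_map" (384x512 float32, m along the optical axis (not along the pixel's ray), 0 where there is no reading), "K" (3x3 intrinsics, pixels), "rvec" (rotation vector, rad) and "tvec" (3), from world to camera coordinates, as OpenCV has them. Camera axes: x right, y down, z forward; pixel columns grow to the right and rows downward; lengths in m; the calibration is good to about 2 mm. A picture is of the moment at which its call begins.
- env.sign_off(): hands the job in; it is judged then, once.
The state is a dict: "time_s": time; "qpos": joint angles; "joint_velocities": joint speeds; "effort": joint torques, N m; "tool_pos": TCP position; "tool_rot": TCP orientation; "force": force on the tool from outside, world axes, zero at the start; "wrist_torque": the same for the moment, N m; "grip_width": finger opening in m; "grasp_force": force on a finger pad.
Only numpy, scipy, OpenCV 4.12 (cv2) and the standard library are available. Lean on these libraries where they do the work, as an engineer would, in place of code of your own. Each camera call takes 0.05 s, during which the arm holds its last target. There are 200 camera calls.

## Working session

There is one attempt and no reset: what is moved stays moved. The work goes in short steps, Python scripts to look and compute and a shell command to move; the robot and the scene stay as the last step left them, time stands still between calls to the robot, and variables do not carry over. Pictures are saved under pics/ and viewed, at most 10 in all, crops included, and the job is handed in when it is done.

```bash
mkdir -p pics; ls
cat > h.py <<'E'
import numpy as np, cv2
from cell import env
def cam(n):
    c=env.read_camera(n); c['R']=cv2.Rodrigues(np.array(c['rvec'],float))[0]; c['t']=np.array(c['tvec'],float).reshape(3); c['K']=np.array(c['K'],float); return c
def ray(c,uv,z):
    uv=np.atleast_2d(np.array(uv,float)); d=np.c_[uv,np.ones(len(uv))]@np.linalg.inv(c['K']).T@c['R']
    o=-c['R'].T@c['t']; s=(z-o[2])/d[:,2]; return o+d*s[:,None]
def cloud(c):
    v,u=np.mgrid[:384,:512]; z=c['z_map'].astype(float); p=np.stack([u,v,np.ones_like(u)],-1)@np.linalg.inv(c['K']).T*z[...,None]
    return (p-c['t'])@c['R']
E
python3 - <<'E'
from h import *
for n in('top','side'):
    c=cam(n); np.savez(n+'0.npz',**{k:c[k] for k in('frame','z_map','K','R','t')}); print(n,-c['R'].T@c['t'],c['K'][0,0],(c['z_map']>0).mean())
    cv2.imwrite(f'pics/{n}0.png',cv2.resize(c['frame'][...,::-1],(800,600),interpolation=cv2.INTER_CUBIC))
o=env.get_obs();print(o,env.grip_point_offset)
E
```

```text
pics
top [ 0.32886688 -0.02178874  0.92886709] 355.36352848523177 0.996063232421875
side [-0.02290236  0.53451508  0.92086968] 467.21574421247493 0.9961446126302084
{'time_s': 0.1, 'qpos': array([77.64148738, 18.43628481, -4.01600541, 83.16774651,  1.29525602,
       78.54088803, -3.26036272]), 'joint_velocities': array([ 0.09557658, -0.21899782, -0.03485304, -0.11108105,  0.11583219,
        0.01690555, -0.05258498]), 'effort': array([-2.74313470e-04, -4.92571020e+01, -4.05660588e-01, -3.13395703e+01,
       -6.39420468e-02,  3.94858432e-02,  8.54510813e-05]), 'tool_pos': array([ 0.14789923, -0.63244169,  0.22155571]), 'tool_rot': array([-1.79900329e+02,  5.53498105e-03,  1.31682465e+01]), 'force': array([-0.58241113, -0.27509133,  0.10351268]), 'wrist_torque': array([-0.01456133, -0.0415697 , -0.05604744]), 'grasp_force': 0.0, 'grip_width': 0.0869051618003921} 0.0187
```

View pics/top0.png

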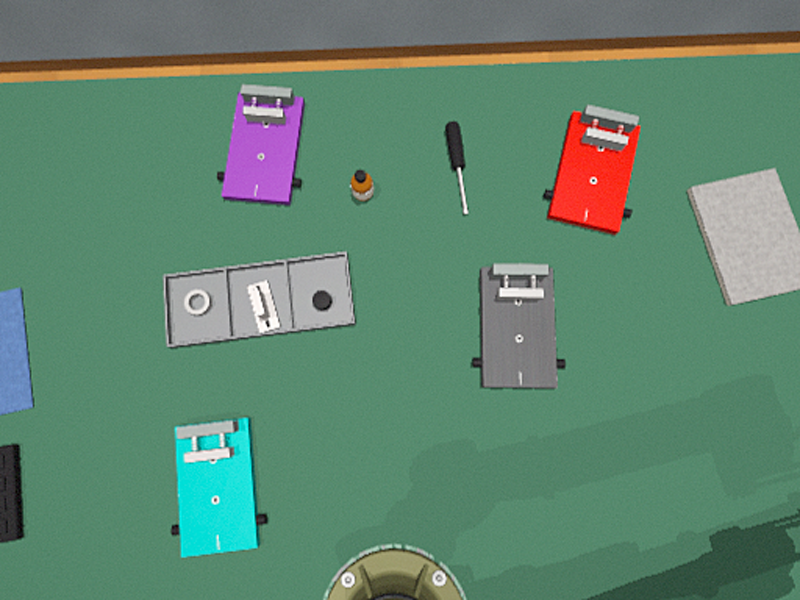

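View pics/side0.png

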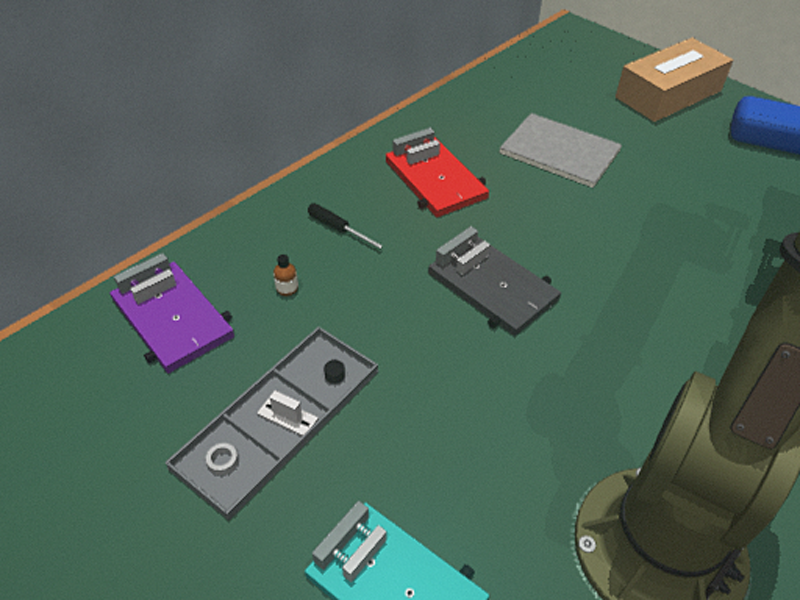

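The top view shows the bracket in the middle compartment at about (263,307). There are four bed-like stages: purple (262,148), red (595,170), turquoise (216,490) and dark grey (518,328). Only the grey one fits "dark steel bed"; its bar faces the robot and +x points up in the image. I'll measure the grey bed and the bracket and confirm both in one crop.

```bash
cat > m.py <<'E'
from h import *
crops=[]
for n in('top','side'):
    c=dict(np.load(n+'0.npz')); P=cloud(c); f=c['frame'].astype(int); z=P[...,2]
    hsv=cv2.cvtColor(c['frame'],cv2.COLOR_RGB2HSV)
    s=.64
    # bed roi by seeds
    bx,tx={'top':((300,165,365,252),(155,172,180,216)),'side':((268,140,362,216),(160,245,210,285))}[n]
    def roi(b): 
        m=np.zeros((384,512),bool); m[b[1]:b[3],b[0]:b[2]]=1; return m
    def rect(m,zz,lab):
        cn=max(cv2.findContours(m.astype(np.uint8),cv2.RETR_EXTERNAL,cv2.CHAIN_APPROX_NONE)[0],key=cv2.contourArea)
        w=ray(c,cn[:,0],zz)[:,:2]; r=cv2.minAreaRect((w*1000).astype(np.float32)); print(n,lab,np.round(r[0],1),np.round(r[1],1),round(r[2],2)); return r
    low=hsv[...,1]<60
    rect(roi(bx)&low&(z>.014)&(z<.026),.02,'bed top (z)')
    rect(roi(bx)&low&(z>.012),.02,'bed all')
    rect(roi(bx)&(f.min(2)>150)&(z>.038)&(z<.056),.0485,'bar')
    rect(roi(tx)&(f.min(2)>115)&(z>.040),.052,'rib')
    rect(roi(tx)&(f.min(2)>115)&(z<.035),.012,'foot')
    # bright hole / line
    m=roi(bx)&(f.min(2)>130)&(z<.027)
    k,_,st,ce=cv2.connectedComponentsWithStats(m.astype(np.uint8))
    for i in range(1,k):
        if st[i,4]>2: print('  bright',st[i],np.round(ray(c,ce[i],.02)[0]*1000,1))
    print('  z: bench bed rib', [round(float(np.median(z[q])),4) for q in (roi(bx)&~low,roi(bx)&low&(z>.014)&(z<.026),roi(tx)&(f.min(2)>115)&(z>.04))])
    for b in(bx,tx): crops.append(cv2.resize(c['frame'][b[1]:b[3],b[0]:b[2],::-1],(390,290),interpolation=cv2.INTER_NEAREST))
cv2.imwrite('pics/crop1.png',np.vstack([np.hstack(crops[:2]),np.hstack(crops[2:])]))
E
python3 m.py
```

```text
top bed top (z) [ 453.1 -213.8] [146.  197.4] 86.85
top bed all [ 456.  -212.5] [146.2 204.4] 88.2
top bar [ 523.6 -216.9] [86.  54.3] 88.2
top rib [499.8 210.5] [43.9 14.1] 16.11
top foot [508.7 214.5] [116.   64.6] 0.69
  bright [309 173   2  47  54] [ 485.1 -158.1   20. ]
  bright [316 180   3   1   3] [ 529.7 -181.    20. ]
  bright [319 184   3   2   4] [ 518.2 -187.4   20. ]
  bright [327 184  13   1  13] [ 517.8 -221.6   20. ]
  bright [344 184   4   1   4] [ 516.9 -253.8   20. ]
  bright [329 192   5   4  13] [ 492.8 -215.2   20. ]
  bright [321 194   3   2   4] [ 491.6 -191.6   20. ]
  bright [329 214   6   6  26] [ 433.6 -212.7   20. ]
  bright [309 221   2   9  13] [ 413.  -154.9   20. ]
  bright [310 235   2  12  13] [ 372.8 -154.2   20. ]
  bright [331 237   3  10  21] [ 369.9 -209.9   20. ]
  bright [356 241   1   3   3] [ 367.2 -268.9   20. ]
  bright [316 245   2   2   3] [ 360.5 -169.2   20. ]
  bright [335 246   5   1   5] [ 358.4 -220.8   20. ]
  z: bench bed rib [-0.0008, 0.019, 0.0516]
side bed top (z) [ 448.1 -215.6] [147.4 200.1] 82.88
side bed all [ 461. -211.] [148.4 222.3] 87.96
side bar [ 506.5 -216.3] [67.  28.4] 75.4
side rib [499.9 210.1] [42.9 13.8] 16.83
side foot [509.5 220.6] [107.4  96.1] 6.48
  bright [320 181   2   2   3] [ 438.3 -213.9   20. ]
  bright [322 181   3   3   5] [ 431.3 -216.4   20. ]
  bright [339 194   5   4   5] [ 368.3 -212.    20. ]
  z: bench bed rib [-0.0008, 0.0191, 0.0516]
```

View pics/crop1.png

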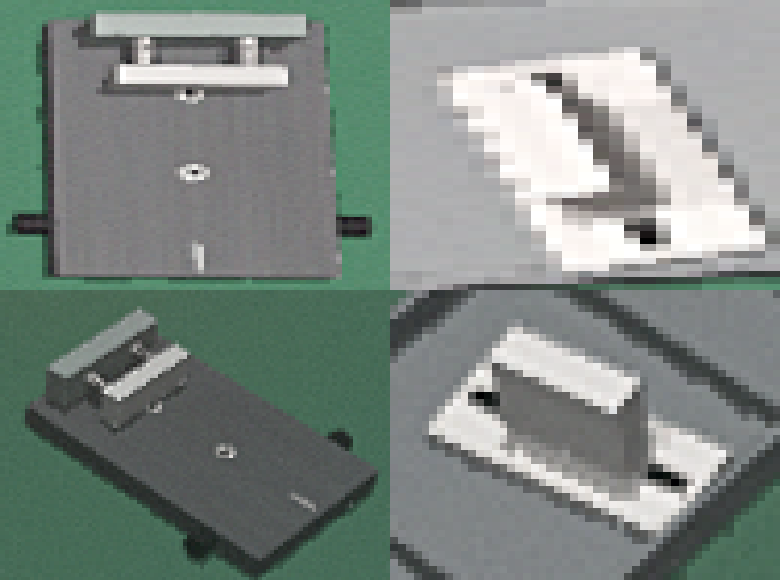

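The crop confirms it: the inverted-T bracket with its two slots is alone in the middle compartment, and the dark steel bed has its bar at the top. Next I'll refine the bed axis while starting the transit around the base.

```bash
cat > b.py <<'E'
from h import *
a=np.radians(-2.5)
for n in('top','side'):
    c=dict(np.load(n+'0.npz')); P=cloud(c).reshape(-1,3)*1000; hs=cv2.cvtColor(c['frame'],cv2.COLOR_RGB2HSV).reshape(-1,3)
    o=np.array([456,-213]); d=P[:,:2]-o; u=d@[np.cos(a),np.sin(a)]; v=d@[-np.sin(a),np.cos(a)]; z=P[:,2]
    t=(z>15)&(z<25)&(abs(u)<120)&(abs(v)<66)
    out=[]
    def edges(s,e,rng,sign,mm):
        X=[];Y=[]
        for k in range(*rng,3):
            q=mm&(s>=k)&(s<k+3)
            if q.sum()>2: X.append(k+1.5);Y.append((e[q]*sign).max()*sign)
        X=np.array(X);Y=np.array(Y);p=np.polyfit(X,Y,1);r=Y-np.polyval(p,X);g=abs(r-np.median(r))<2.5;p=np.polyfit(X[g],Y[g],1);return np.degrees(np.arctan(p[0])).round(2),p[1].round(2),r[g].std().round(2)
    print(n,'v+',edges(u,v,(-40,40),1,t),'v-',edges(u,v,(-40,40),-1,t),'u- end',edges(v,u,(-50,50),-1,t))
    hh=(z>44)&(z<54)
    hs_=hh&(abs(v)<60)&(u>70)&(u<110); br=hh&(abs(v)<60)&(u>30)&(u<66)
    for l,m in(('housing',hs_),('bar',br)):
        r=cv2.minAreaRect(np.c_[u,v][m].astype(np.float32)); print('  ',l,np.round(r[0],1),np.round(r[1],1),round(r[2],2),np.median(z[m]).round(1))
E
python3 b.py
```

```text
top v+ (np.float64(1.58), np.float64(58.15), np.float64(0.7)) v- (np.float64(0.65), np.float64(-59.54), np.float64(0.78)) u- end (np.float64(0.87), np.float64(-101.15), np.float64(0.7))
   housing [84.1 -0.8] [23.4 89.8] 1.04 48.7
   bar [51.1 -1.1] [21.1 68.2] 0.31 47.3
side v+ (np.float64(-0.02), np.float64(57.06), np.float64(1.01)) v- (np.float64(2.24), np.float64(-59.96), np.float64(1.41)) u- end (np.float64(-0.46), np.float64(-100.78), np.float64(1.08))
   housing [86.1 -0.6] [88.8 21. ] 89.45 48.8
   bar [52.6 -1.4] [25.  70.7] 0.72 47.6
```

```bash
python3 -m creep '{"translation":[[0.7,-0.3,0],[0.7,-0.3,0],[0.7,-0.3,0],[0.7,-0.3,0],[0.7,-0.3,0]],"turn":[[0,0,0],[0,0,0],[0,0,0],[0,0,0],[0,0,0]],"grip":[0.55,0.55,0.55,0.55,0.55]}' 50
```

```text
time_s: 0.72
tool_pos: [0.3945, -0.4508, 0.2222]
tool_rot: [-180.0, 0.0, 13.2]
force: [0.1, -1.5, 0.6]
grip_width: 0.05
grasp_force: 0.0
```

```bash
cat > e.py <<'E'
from h import *
a=np.radians(-2.0); o=np.array([456,-214.]); R=np.array([[np.cos(a),-np.sin(a)],[np.sin(a),np.cos(a)]])
for n in('top','side'):
    c=dict(np.load(n+'0.npz'))
    g=cv2.GaussianBlur(c['frame'],(0,0),.6).astype(np.float32)
    def samp(uv,z):
        w=np.c_[uv@R.T+o,np.full(len(uv),z)]/1000; p=(w@c['R'].T+c['t'])@c['K'].T; p=(p[:,:2]/p[:,2:]).astype(np.float32)
        return cv2.remap(g,p[:,:1].copy(),p[:,1:].copy(),cv2.INTER_LINEAR)[:,0]
    def edge(lab,along,perp,swap,z):
        X=[];Y=[];s=np.arange(perp-6,perp+6.01,.25)
        for k in np.arange(*along,2.):
            uv=np.c_[s,np.full_like(s,k)] if swap else np.c_[np.full_like(s,k),s]
            I=samp(uv,z); d=np.linalg.norm(I[4:]-I[:-4],axis=1); wt=d**2; X.append(k); i=wt.argmax(); q=slice(max(i-6,0),i+7); Y.append((s[2:-2][q]*wt[q]).sum()/wt[q].sum())
        X=np.array(X);Y=np.array(Y);gd=np.ones(len(X),bool)
        for _ in range(4): p=np.polyfit(X[gd],Y[gd],1); r=Y-np.polyval(p,X); gd=abs(r)<max(.4,2*r[gd].std()*.8)
        ang=np.degrees(np.arctan(p[0]))*(-1 if swap else 1)
        print(n,lab,'yaw %.2f off %.2f std %.2f n%d'%(ang-2.0,p[1],r[gd].std(),gd.sum()))
    edge('left z20',(-55,70),60,0,20);edge('right z20',(-55,70),-60,0,20)
    edge('end z20',(-52,52),-100,1,20)
    edge('bar face top',(-31,31),43,1,48.5); edge('bar back top',(-31,31),57,1,48.5)
    edge('housing front',(-40,40),80,1,50); edge('housing back',(-40,40),98,1,50)
    edge('bar L',(45,55),35,0,48.5);edge('bar R',(45,55),-35,0,48.5)
    edge('hous L',(82,96),45,0,50);edge('hous R',(82,96),-45,0,50)
E
python3 e.py
```

```text
top left z20 yaw -3.07 off 59.09 std 0.14 n57
top right z20 yaw -2.66 off -59.42 std 0.40 n44
top end z20 yaw -1.43 off -101.15 std 0.22 n39
top bar face top yaw -4.95 off 40.75 std 0.41 n24
top bar back top yaw -3.93 off 56.49 std 0.55 n22
top housing front yaw -1.68 off 77.60 std 0.19 n32
top housing back yaw -1.71 off 95.54 std 0.23 n30
top bar L yaw -3.73 off 35.92 std 0.03 n5
top bar R yaw -3.24 off -34.29 std 0.01 n5
top hous L yaw -3.59 off 46.18 std 0.08 n7
top hous R yaw -4.16 off -40.79 std 0.07 n7
side left z20 yaw -2.17 off 58.88 std 0.18 n40
side right z20 yaw -2.01 off -60.22 std 0.26 n41
side end z20 yaw -2.08 off -100.64 std 0.22 n37
side bar face top yaw -1.89 off 41.74 std 0.27 n19
side bar back top yaw -2.60 off 56.25 std 0.23 n20
side housing front yaw -2.15 off 78.91 std 0.22 n27
side housing back yaw -2.27 off 96.21 std 0.19 n29
side bar L yaw 2.29 off 30.18 std 0.17 n4
side bar R yaw -11.35 off -27.44 std 0.16 n4
side hous L yaw -2.17 off 43.91 std 0.58 n7
side hous R yaw -1.19 off -46.47 std 0.12 n6
```

```bash
python3 -m creep '{"translation":[[0.35,-0.6,0],[0.25,-0.7,0],[0.15,-0.72,0],[0.15,-0.72,0],[0.15,-0.72,0]],"turn":[[0,0,0],[0,0,0],[0,0,0],[0,0,0],[0,0,-0.0175]],"grip":[0.55,0.55,0.55,0.55,0.55]}'
```

```text
time_s: 1.35
tool_pos: [0.4116, -0.1616, 0.2222]
tool_rot: [180.0, 0.0, 16.4]
force: [1.0, 0.2, 0.6]
grip_width: 0.0481
grasp_force: 0.0
```

```bash
python3 -m creep '{"translation":[[0.296,-0.518,0],[0.296,-0.518,0],[0.296,-0.518,0],[0.296,-0.518,0],[0.296,-0.518,0]],"turn":[[0,0,0],[0,0,0],[0,0,0],[0,0,0],[0,0,0]],"grip":[0.55,0.55,0.55,0.55,0.55]}'; python3 -m creep '{"translation":[[0.296,-0.518,0],[0.296,-0.518,0],[0.2,-0.35,0],[0,0,0],[0,0,0]],"turn":[[0,0,0],[0,0,0],[0,0,0],[0,0,0],[0,0,0]],"grip":[0.55,0.55,0.55,0.55,0.55]}'
cat > g.py <<'E'
import sys
from h import *
x,y,z,yaw=map(float,sys.argv[1:5]); o=env.get_obs(); p=np.array(o['tool_pos']); w=np.radians(o['tool_rot'][2])
d=np.array([x,y,z])-p
print('pos',p.round(4),'rot',np.round(o['tool_rot'],2),'rows xyz',np.round([d@[np.cos(w),np.sin(w),0]/.08,d@[np.sin(w),-np.cos(w),0]/.08,-d[2]/.08],3),'turn z',round(-(yaw-np.degrees(w))/180,4))
E
python3 g.py .4999 .2103 .0185 16.4
```

```text
time_s: 1.98
tool_pos: [0.4674, 0.0698, 0.2224]
tool_rot: [180.0, 0.0, 16.3]
force: [0.7, 0.3, 0.4]
grip_width: 0.0481
grasp_force: 0.0
time_s: 2.6
tool_pos: [0.4969, 0.1917, 0.222]
tool_rot: [180.0, 0.1, 16.3]
force: [0.6, -0.0, -0.5]
grip_width: 0.048
grasp_force: 0.0
pos [0.4969 0.1917 0.222 ] rot [1.7996e+02 7.0000e-02 1.6290e+01] rows xyz [ 0.101 -0.213  2.544] turn z -0.0006
```

Align, descend to about 80 mm, and look for clearance.

```bash
python3 -m creep '{"translation":[[0.1,-0.213,0],[0,0,0.6],[0,0,0.6],[0,0,0.5],[0,0,0]],"turn":[[0,0,0],[0,0,0],[0,0,0],[0,0,0],[0,0,0]],"grip":[0.53,0.53,0.53,0.53,0.53]}' ; python3 g.py .4999 .2103 .0185 16.4
python3 - <<'E'
from h import *
c=cam('side');t=cam('top')
a=cv2.resize(c['frame'][200:320,110:240,::-1],(400,370)); b=cv2.resize(t['frame'][150:230,95:240,::-1],(400,370))
cv2.imwrite('pics/g1.png',np.hstack([a,b]))
E
```

```text
time_s: 3.22
tool_pos: [0.4978, 0.2083, 0.0838]
tool_rot: [179.9, 0.4, 16.2]
force: [-0.4, -0.1, 0.9]
grip_width: 0.0465
grasp_force: 0.0
pos [0.4978 0.2083 0.0838] rot [179.94   0.39  16.2 ] rows xyz [ 0.032 -0.017  0.816] turn z -0.0011
```

View pics/g1.png

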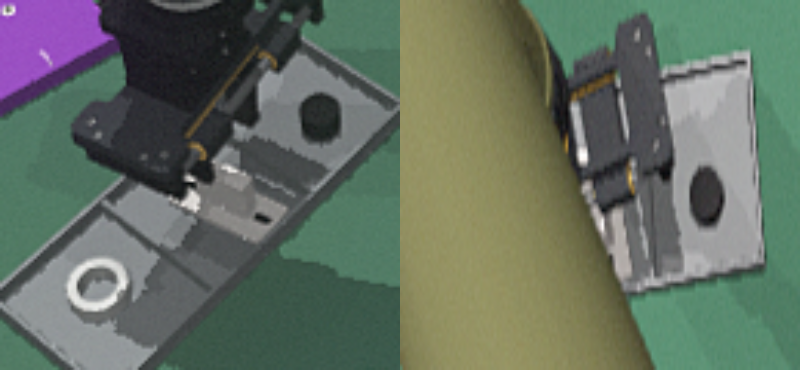

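The side view (left) shows the open fingers straddling the rib at about (235,190), with the puck and ring clear. I'll descend and close.

```bash
python3 -m creep '{"translation":[[0.03,-0.015,0.3],[0,0,0.25],[0,0,0.2],[0,0,0.05],[0,0,0]],"turn":[[0,0,0],[0,0,0],[0,0,0],[0,0,0],[0,0,0]],"grip":[0.53,0.53,0.53,0.53,0.53]}' 30; python3 g.py .4999 .2103 .0185 16.4
```

```text
time_s: 3.95
tool_pos: [0.5021, 0.2132, 0.0226]
tool_rot: [-180.0, 0.0, 16.3]
force: [0.1, -0.3, 0.7]
grip_width: 0.0463
grasp_force: 0.0
pos [0.5021 0.2132 0.0226] rot [-179.99    0.     16.33] rows xyz [-0.036  0.028  0.051] turn z -0.0004
```

```bash
python3 -m creep '{"translation":[[-0.036,0.028,0.045],[0,0,0],[0,0,0]],"turn":[[0,0,0],[0,0,0],[0,0,0]],"grip":[0.53,0.53,0.53]}' 30; python3 -m creep '{"translation":[[0,0,0],[0,0,0],[0,0,0],[0,0,0],[0,0,0]],"turn":[[0,0,0],[0,0,0],[0,0,0],[0,0,0],[0,0,0]],"grip":[0.4,0.3,0.2,0.1,0.05]}' 50;python3 g.py .4999 .2103 .0185 16.4
```

```text
time_s: 4.32
tool_pos: [0.5, 0.2101, 0.0191]
tool_rot: [180.0, -0.0, 16.3]
force: [-0.0, 0.2, -0.1]
grip_width: 0.0465
grasp_force: 0.0
time_s: 4.95
tool_pos: [0.4999, 0.2101, 0.0189]
tool_rot: [180.0, 0.0, 16.3]
force: [0.1, -0.4, 0.4]
grip_width: 0.0135
grasp_force: 50.0
pos [0.4999 0.2101 0.0189] rot [1.7999e+02 1.0000e-02 1.6320e+01] rows xyz [ 0.001 -0.002  0.005] turn z -0.0005
```

```bash
python3 -m creep '{"translation":[[0,0,-0.2],[0,0,-0.35],[0,0,-0.35],[0,0,-0.3],[0,0,0]],"turn":[[0,0,0],[0,0,0],[0,0,0.034],[0,0,0.034],[0,0,0.0345]],"grip":[0.05,0.05,0.05,0.05,0.05]}';python3 -m creep '{"translation":[[0,0,0],[0,0,0]],"turn":[[0,0,0],[0,0,0]],"grip":[0.05,0.05]}';  python3 g.py .4247 -.2133 .0405 -2.15
```

```text
time_s: 5.58
tool_pos: [0.5011, 0.2111, 0.1181]
tool_rot: [-179.9, -0.2, -2.3]
force: [-0.1, 0.2, -1.4]
grip_width: 0.0138
grasp_force: 50.0
time_s: 5.82
tool_pos: [0.4995, 0.2101, 0.1149]
tool_rot: [180.0, 0.0, -2.0]
force: [-0.0, 0.2, -2.0]
grip_width: 0.0136
grasp_force: 50.0
pos [0.4995 0.2101 0.1149] rot [ 1.7998e+02  3.0000e-02 -2.0200e+00] rows xyz [-0.748  5.322  0.93 ] turn z 0.0007
```

```bash
python3 -m creep '{"translation":[[0,0.4,0],[-0.05,0.65,0],[-0.1,0.65,0],[-0.1,0.65,0],[-0.1,0.65,0]],"turn":[[0,0,0],[0,0,0],[0,0,0],[0,0,0],[0,0,0]],"grip":[0.05,0.05,0.05,0.05,0.05]}';python3 -m creep '{"translation":[[-0.1,0.65,0],[-0.1,0.65,0],[-0.1,0.6,0],[-0.05,0.3,0],[0,0,0]],"turn":[[0,0,0],[0,0,0],[0,0,0],[0,0,0],[0,0,0]],"grip":[0.05,0.05,0.05,0.05,0.05]}';  python3 -m creep '{"translation":[[0,0,0],[0,0,0]],"turn":[[0,0,0],[0,0,0]],"grip":[0.05,0.05]}';python3 g.py .4247 -.2133 .0405 -2.15
```

```text
time_s: 6.45
tool_pos: [0.4622, -0.0302, 0.1148]
tool_rot: [180.0, 0.0, -2.0]
force: [0.6, -0.1, -1.9]
grip_width: 0.0138
grasp_force: 50.0
time_s: 7.08
tool_pos: [0.4274, -0.2051, 0.1145]
tool_rot: [-180.0, 0.1, -2.3]
force: [0.4, 1.0, -1.6]
grip_width: 0.0139
grasp_force: 50.0
time_s: 7.32
tool_pos: [0.4288, -0.2019, 0.1149]
tool_rot: [-180.0, 0.0, -2.0]
force: [-0.1, -0.5, -1.2]
grip_width: 0.0136
grasp_force: 50.0
pos [ 0.4288 -0.2019  0.1149] rot [-1.7998e+02  1.0000e-02 -1.9600e+00] rows xyz [-0.047  0.144  0.93 ] turn z 0.001
```

```bash
python3 -m creep '{"translation":[[-0.047,0.144,0.2],[0,0,0.3],[0,0,0.3],[0,0,0.08],[0,0,0]],"turn":[[0,0,0.001],[0,0,0],[0,0,0],[0,0,0],[0,0,0]],"grip":[0.05,0.05,0.05,0.05,0.05]}';  python3 -m creep '{"translation":[[0,0,0],[0,0,0],[0,0,0]],"turn":[[0,0,0],[0,0,0],[0,0,0]],"grip":[0.05,0.05,0.05]}';python3 g.py .4247 -.2133 .0349 -2.15
python3 - <<'E'
from h import *
for n in('side','top'):
    c=cam(n);np.savez(n+'1.npz',**{k:c[k] for k in('frame','z_map','K','R','t')})
    globals()[n]=c
a=cv2.resize(side['frame'][130:225,255:370,::-1],(480,400),interpolation=2); b=cv2.resize(top['frame'][160:260,295:370,::-1],(300,400),interpolation=2)
cv2.imwrite('pics/p1.png',np.hstack([a,b]))
E
```

```text
time_s: 7.95
tool_pos: [0.4239, -0.2148, 0.044]
tool_rot: [-180.0, 0.1, -2.3]
force: [0.3, -0.0, -1.3]
grip_width: 0.0138
grasp_force: 50.0
time_s: 8.32
tool_pos: [0.4246, -0.2151, 0.0451]
tool_rot: [180.0, -0.0, -2.3]
force: [0.4, -0.7, -1.6]
grip_width: 0.0135
grasp_force: 50.0
pos [ 0.4246 -0.2151  0.0451] rot [ 1.7996e+02 -5.0000e-02 -2.3100e+00] rows xyz [ 0.    -0.023  0.127] turn z -0.0009
```

View pics/p1.png

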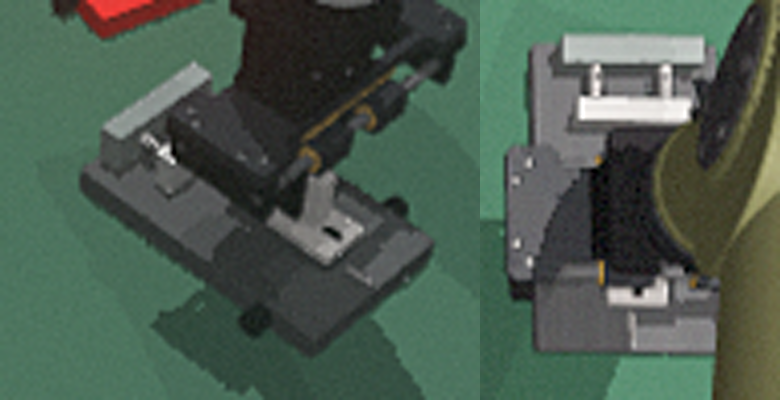

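The bracket hangs over the bed. In the right panel its open-end foot edge is at about x=608–667 and the bright line at about x=632. I'll measure its lateral offset from the line and its yaw in both views.

```bash
cat > f.py <<'E'
from h import *
import sys
zf=float(sys.argv[1]); tag=sys.argv[2]
for n,b in(('top',(318,226,348,240)),('side',(315,172,365,200))):
    c=dict(np.load(n+tag+'.npz')); c0=dict(np.load(n+'0.npz')); f=c['frame'].astype(int); P=cloud(c)
    m=np.zeros((384,512),bool); m[b[1]:b[3],b[0]:b[2]]=1
    # foot top by depth band
    m&=(abs(P[...,2]-zf+.001)<.005)&(abs(P[...,0]-.39)<.045)&(abs(P[...,1]+.213)<.03)
    w=P[m]*1000; print(n,m.sum(),np.median(w[:,2]).round(1))
    d=(w[:,:2]-[454.7,-214.4]); a=np.radians(-2.15); u=d@[np.cos(a),np.sin(a)]; v=d@[-np.sin(a),np.cos(a)]
    for k in range(-78,-48,3):
        q=(u>=k)&(u<k+3)
        if q.sum()>3: print('  u',k,'v',v[q].min().round(1),v[q].max().round(1),q.sum())
    print('  u min',np.sort(u)[:5].round(1))
    # bright line in frame 0
    g=c0['frame'].min(2).astype(int); bb=(328,233,338,250) if n=='top' else (333,188,352,202)
    L=np.zeros_like(m); L[bb[1]:bb[3],bb[0]:bb[2]]=1; L&=g>g[L].mean()+2*g[L].std()*.8
    v_,u_=np.nonzero(L); w=ray(c0,np.c_[u_,v_],.02)[:,:2]*1000-[454.7,-214.4]; print('  line u',(w@[np.cos(a),np.sin(a)]).round(0).min(),(w@[np.cos(a),np.sin(a)]).max().round(0),'v mean',(w@[-np.sin(a),np.cos(a)]).mean().round(2))
E
python3 f.py .038 1
```

```text
top 69 37.4
  u -75 v -16.7 16.8 14
  u -72 v -17.3 17.4 15
  u -69 v -17.7 17.2 14
  u -66 v -17.1 17.3 15
  u -63 v -16.7 -9.9 4
  u -60 v -17.4 -12.3 6
  u min [-72.4 -72.4 -72.3 -72.3 -72.3]
  line u -94.0 -76.0 v mean 0.54
side 146 36.7
  u -72 v -17.4 11.1 12
  u -69 v -15.5 17.0 11
  u -66 v -19.4 16.3 15
  u -63 v -16.5 17.4 12
  u -60 v -17.4 14.7 13
  u -57 v -19.3 15.1 10
  u -54 v -17.5 17.3 16
  u -51 v -16.8 14.2 12
  u min [-72.8 -72.1 -72.1 -71.5 -71.4]
  line u -93.0 -76.0 v mean -1.22
```

The bracket is centred on the bed's line to within about 0.5 mm in both views. Now I'll lower it until it touches.

```bash
python3 -m creep '{"translation":[[0,0,0.05],[0,0,0.04],[0,0,0.02],[0,0,0],[0,0,0]],"turn":[[0,0,-0.001],[0,0,0],[0,0,0],[0,0,0],[0,0,0]],"grip":[0.05,0.05,0.05,0.05,0.05]}' 60;  python3 g.py .4247 -.2151 .0349 -2.15;python3 -m creep '{"translation":[[0,0,0.012],[0,0,0]],"turn":[[0,0,0],[0,0,0]],"grip":[0.05,0.05]}'
```

```text
time_s: 9.05
tool_pos: [0.4243, -0.2149, 0.0358]
tool_rot: [180.0, -0.0, -2.1]
force: [-1.0, -0.4, -0.5]
grip_width: 0.0136
grasp_force: 60.0
pos [ 0.4243 -0.2149  0.0358] rot [179.99  -0.    -2.13] rows xyz [0.005 0.002 0.011] turn z 0.0001
time_s: 9.3
tool_pos: [0.4243, -0.2149, 0.0349]
tool_rot: [180.0, -0.0, -2.1]
force: [-0.2, -0.4, -1.3]
grip_width: 0.0136
grasp_force: 60.0
```

```bash
for i in 1; do python3 -m creep '{"translation":[[0,0,0.006],[0,0,0]],"turn":[[0,0,0],[0,0,0]],"grip":[0.05,0.05]}'; python3 -m creep '{"translation":[[0,0,0.006],[0,0,0]],"turn":[[0,0,0],[0,0,0]],"grip":[0.05,0.05]}'; done
```

```text
time_s: 9.55
tool_pos: [0.4243, -0.215, 0.0348]
tool_rot: [180.0, 0.0, -2.1]
force: [-2.1, 1.4, 5.8]
grip_width: 0.0134
grasp_force: 60.0
time_s: 9.8
tool_pos: [0.4244, -0.215, 0.0348]
tool_rot: [180.0, 0.0, -2.1]
force: [-3.5, 1.8, 9.4]
grip_width: 0.0139
grasp_force: 60.0
```

```bash
python3 -m creep '{"translation":[[0.04,0,-0.006],[0.08,0,0],[0.08,0,0],[0.06,0,0],[0,0,0]],"turn":[[0,0,0],[0,0,0],[0,0,0],[0,0,0],[0,0,0]],"grip":[0.05,0.05,0.05,0.05,0.05]}'; python3 -m creep '{"translation":[[0,0,0],[0,0,0]],"turn":[[0,0,0],[0,0,0]],"grip":[0.05,0.05]}'; python3 -c "
from h import *
print(env.get_obs()['force'],env.get_obs()['wrist_torque'])"
```

```text
time_s: 10.42
tool_pos: [0.445, -0.2163, 0.0348]
tool_rot: [179.9, 0.0, -2.2]
force: [-3.1, -0.6, 6.4]
grip_width: 0.0138
grasp_force: 60.0
time_s: 10.68
tool_pos: [0.4451, -0.2163, 0.0349]
tool_rot: [179.9, -0.0, -2.1]
force: [-1.4, -0.1, 5.2]
grip_width: 0.0137
grasp_force: 60.0
[-1.3883953  -0.05020424  5.16100795] [-0.00226962  0.4818512   0.02826152]
```

```bash
python3 -m creep '{"translation":[[0.04,-0.005,0],[0.03,0,0],[0,0,0],[0,0,0]],"turn":[[0,0,0],[0,0,0],[0,0,0],[0,0,0]],"grip":[0.05,0.05,0.05,0.05]}'; python3 -m creep '{"translation":[[0.0125,0,0],[0.0125,0,0],[0,0,0],[0,0,0]],"turn":[[0,0,0],[0,0,0],[0,0,0],[0,0,0]],"grip":[0.05,0.05,0.05,0.05]}'; python3 -c "
from h import *
print(env.get_obs()['force'],env.get_obs()['wrist_torque'])"
```

```text
time_s: 11.18
tool_pos: [0.4501, -0.2162, 0.0349]
tool_rot: [179.9, 0.1, -2.2]
force: [-4.5, -0.2, 6.3]
grip_width: 0.0138
grasp_force: 60.0
time_s: 11.68
tool_pos: [0.4517, -0.2162, 0.0349]
tool_rot: [179.9, 0.1, -2.2]
force: [-5.0, 0.4, 7.8]
grip_width: 0.0135
grasp_force: 60.0
[-4.97327701  0.42775514  7.82858389] [-0.0302349   1.01255419 -0.02005826]
```

```bash
cat > bar.py <<'E'
from h import *
import sys
a=np.radians(-2.15);o=np.array([454.7,-214.4])
for n in('side','top'):
    c=cam(n);np.savez(n+sys.argv[1]+'.npz',**{k:c[k] for k in('frame','z_map','K','R','t')}); c0=dict(np.load(n+'0.npz'))
    r=[]
    for q in(c0,c):
        P=cloud(q).reshape(-1,3)*1000; f=q['frame'].reshape(-1,3).min(1); d=P[:,:2]-o; u=d@[np.cos(a),np.sin(a)]; v=d@[-np.sin(a),np.cos(a)]
        m=(abs(v)<40)&(u>35)&(u<74)&(P[:,2]>44.5)&(P[:,2]<52)
        out=[]
        for k in range(-34,35,4):
            s=m&(v>=k)&(v<k+4); out.append(u[s].mean() if s.sum()>4 else np.nan)
        r.append(np.array(out))
    print(n,'shift per v bin',(r[1]-r[0]).round(1),'median',np.nanmedian(r[1]-r[0]).round(2))
    if n=='side': cv2.imwrite(f'pics/s{sys.argv[1]}.png',cv2.resize(c['frame'][130:225,255:370,::-1],(720,595),interpolation=2))
ob=env.get_obs();print(ob['time_s'],ob['tool_pos'].round(4),ob['force'].round(1),ob['wrist_torque'].round(2),ob['tool_rot'].round(2))
E
python3 bar.py 2
```

```text
side shift per v bin [nan nan nan nan nan nan nan nan nan nan nan nan nan nan nan nan nan nan] median nan
top shift per v bin [nan nan nan nan nan nan nan nan nan nan nan nan nan nan nan 0.8 1.  nan] median 0.88
11.775 [ 0.4517 -0.2162  0.0349] [-4.6 -0.5  7. ] [ 0.04  0.98 -0.  ] [ 1.7994e+02  1.1000e-01 -2.1700e+00]bar.py:14: RuntimeWarning: All-NaN slice encountered
  print(n,'shift per v bin',(r[1]-r[0]).round(1),'median',np.nanmedian(r[1]-r[0]).round(2))
```

View pics/s2.png

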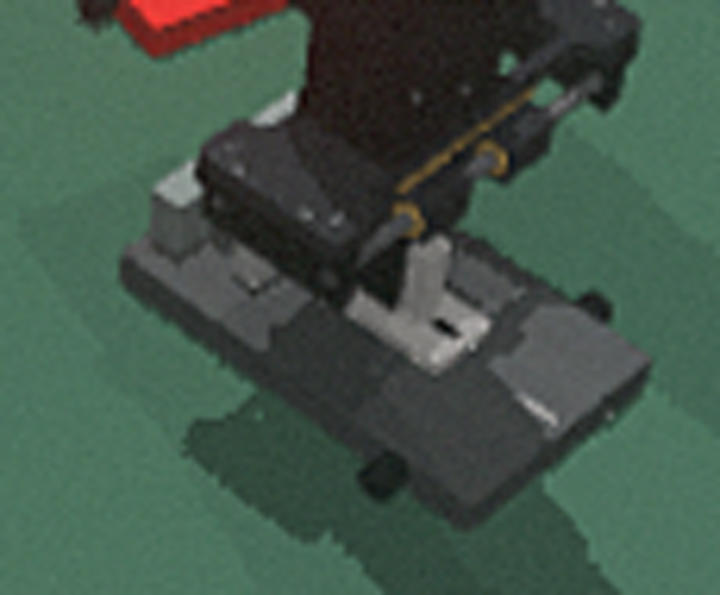

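The open-end edge of the foot is flat and lies along the bright line, at about (435,365) to (490,320). The hand hides the bar here, but the top depth shows it has moved in about 0.9 mm, so contact is made. I'll push on gently.

```bash
python3 -m creep '{"translation":[[0.015,0,0],[0.015,0,0],[0.015,0,0],[0,0,0],[0,0,0]],"turn":[[0,0,0],[0,0,0],[0,0,0],[0,0,0],[0,0,0]],"grip":[0.05,0.05,0.05,0.05,0.05]}'; python3 bar.py 3 2>/dev/null
```

```text
time_s: 12.4
tool_pos: [0.4548, -0.2163, 0.0348]
tool_rot: [179.9, 0.2, -2.2]
force: [-6.3, 1.2, 8.9]
grip_width: 0.0136
grasp_force: 60.0
side shift per v bin [nan nan nan nan nan nan nan nan nan nan nan nan nan nan nan nan nan nan] median nan
top shift per v bin [nan nan nan nan nan nan nan nan nan nan nan nan nan nan nan  2.  3. nan] median 2.51
12.5 [ 0.4548 -0.2163  0.0348] [-7.2 -0.4  8.8] [ 0.09  1.25 -0.01] [ 1.7995e+02  1.7000e-01 -2.1800e+00]
```

```bash
python3 -m creep '{"translation":[[0.015,0,-0.003],[0.015,0,0],[0.015,0,0],[0,0,0],[0,0,0]],"turn":[[0,0.001,0],[0,0,0],[0,0,0],[0,0,0],[0,0,0]],"grip":[0.05,0.05,0.05,0.05,0.05]}'; python3 bar.py 4 2>/dev/null
```

```text
time_s: 13.12
tool_pos: [0.4569, -0.2164, 0.0349]
tool_rot: [180.0, 0.2, -2.2]
force: [-8.5, 1.4, 11.9]
grip_width: 0.0136
grasp_force: 60.0
side shift per v bin [nan nan nan nan nan nan nan nan nan nan nan nan nan nan nan nan nan nan] median nan
top shift per v bin [nan nan nan nan nan nan nan nan nan nan nan nan nan nan nan 4.9 5.2 nan] median 5.05
13.225 [ 0.4569 -0.2164  0.0349] [-9.3  0.7 11.1] [0.13 1.93 0.04] [ 1.7997e+02  1.6000e-01 -2.1900e+00]
```

```bash
python3 -m creep '{"translation":[[0.01,0,-0.005],[0.015,0,0],[0.015,0,0],[0,0,0],[0,0,0]],"turn":[[0,-0.0005,0],[0,0,0],[0,0,0],[0,0,0],[0,0,0]],"grip":[0.05,0.05,0.05,0.05,0.05]}'; python3 bar.py 5 2>/dev/null
```

```text
time_s: 13.85
tool_pos: [0.4598, -0.2165, 0.0349]
tool_rot: [180.0, 0.3, -2.2]
force: [-9.2, 1.2, 9.9]
grip_width: 0.0139
grasp_force: 60.0
side shift per v bin [nan nan nan nan nan nan nan nan nan nan nan nan nan nan nan nan nan nan] median nan
top shift per v bin [nan nan nan nan nan nan nan nan nan nan nan nan nan nan nan nan 8.8 nan] median 8.75
13.95 [ 0.4598 -0.2165  0.0349] [-8.7  0.9  9.8] [ 0.12  1.89 -0.04] [179.98   0.28  -2.2 ]
```

```bash
python3 -m creep '{"translation":[[0.008,0,-0.002],[0,0,0],[0,0,0],[0,0,0],[0,0,0]],"turn":[[0,0.0005,0],[0,0,0],[0,0,0],[0,0,0],[0,0,0]],"grip":[0.05,0.05,0.05,0.05,0.05]}'; python3 bar.py 6 2>/dev/null
python3 - <<'E'
from h import *
c=dict(np.load('top6.npz')); s=dict(np.load('side6.npz'))
cv2.imwrite('pics/end.png',np.hstack([cv2.resize(s['frame'][130:225,255:370,::-1],(480,400),interpolation=2),cv2.resize(c['frame'][160:260,295:370,::-1],(300,400),interpolation=2)]))
E
sed -i 's/-78,-48/-54,-10/;s/318,226,348,240/318,210,348,235/;s/315,172,365,200/300,150,365,200/;s/\[...,0\]-.39/[...,0]-.42/' f.py; python3 f.py .028 6
```

```text
time_s: 14.58
tool_pos: [0.4601, -0.2165, 0.0349]
tool_rot: [180.0, 0.2, -2.2]
force: [-9.2, -0.6, 8.8]
grip_width: 0.0136
grasp_force: 60.0
side shift per v bin [nan nan nan nan nan nan nan nan nan nan nan nan nan nan nan nan nan nan] median nan
top shift per v bin [nan nan nan nan nan nan nan nan nan nan nan nan nan nan nan nan 8.7 nan] median 8.73
14.675 [ 0.4601 -0.2165  0.0349] [-10.4  -0.2  10. ] [ 0.07  1.96 -0.04] [179.98   0.23  -2.2 ]
top 105 27.2
  u -39 v -17.9 17.3 16
  u -36 v -18.0 17.3 15
  u -33 v -17.8 16.6 15
  u -30 v -18.3 17.2 15
  u -27 v -18.3 17.0 17
  u -24 v -18.7 14.1 12
  u -21 v -15.9 -11.2 5
  u min [-64.  -63.5 -63.3 -53.6 -48.4]
  line u -94.0 -76.0 v mean 0.54
side 162 26.2
  u -39 v -21.0 17.4 7
  u -36 v -17.0 16.3 17
  u -33 v -20.2 27.3 13
  u -30 v -18.6 16.2 15
  u -27 v -17.7 17.9 13
  u -24 v -14.7 21.3 9
  u -21 v -21.6 13.1 12
  u -18 v -18.6 19.2 11
  u -15 v -18.4 30.7 16
  u -12 v -16.6 15.8 6
  u min [-79.7 -76.8 -74.9 -74.5 -72.7]
  line u -93.0 -76.0 v mean -1.22
```

View pics/end.png

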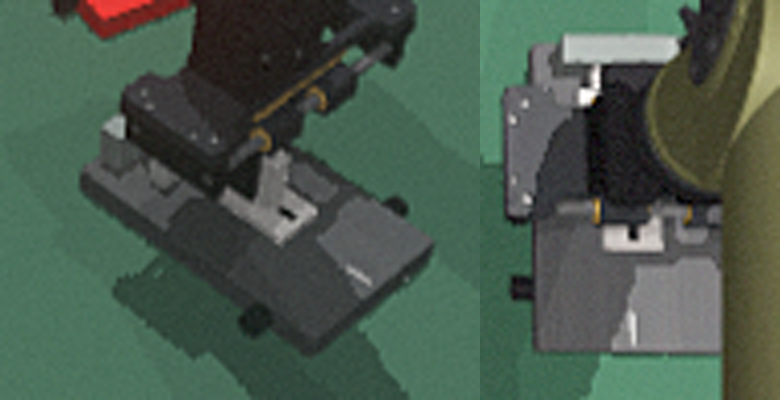

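The end picture shows the foot flat, aligned with the line and against the bar, but the hand hides most of the bar. Its travel needs a better check: the bracket's position suggests less than the depth bin does. I'll compare the visible left end of the bar before and after.

```bash
cat > k.py <<'E'
from h import *
import sys
a=np.radians(-2.15);o=np.array([454.7,-214.4]);tags=sys.argv[1:]
R=np.array([[np.cos(a),-np.sin(a)],[np.sin(a),np.cos(a)]]); rows=[]
s=np.arange(36,82,2.)
for n in('top','side'):
    im=[]
    for tg in tags:
        c=dict(np.load(n+tg+'.npz')); g=c['frame'].astype(np.float32).mean(2)
        for v in ((26,29,32) if n=='top' else (29,32)):
            w=np.c_[np.c_[s,np.full_like(s,v)]@R.T+o,np.full(len(s),48.5)]/1000; p=(w@c['R'].T+c['t'])@c['K'].T; p=(p[:,:2]/p[:,2:]).astype(np.float32)
            print(n,tg,v,cv2.remap(g,p[:,:1].copy(),p[:,1:].copy(),1)[:,0].astype(int))
        b=(309,170,349,200) if n=='top' else (266,150,306,180)
        im.append(cv2.resize(c['frame'][b[1]:b[3],b[0]:b[2],::-1],(400,300),interpolation=0))
    rows.append(np.hstack(im))
print(s.astype(int)); cv2.imwrite('pics/k.png',np.vstack(rows))
E
python3 k.py 1 6
```

```text
top 1 26 [ 84  88  94 115 213 236 238 233 233 239 209 197 210 199 209 208 196 179
 184 188 174 146 149]
top 1 29 [ 88  91  96 118 214 237 238 233 234 240 212 154  94  97 101 103 103  95
 100 105  97  89 148]
top 1 32 [ 88  94  98 117 220 243 244 240 240 247 221 145  57  60  63  66  67  64
  73  77  74  78 141]
top 6 26 [ 17  14  14  20  22  19  19  16   9  41 101 176 229 200 209 208 205 221
 210 175 139 122 151]
top 6 29 [ 22  18  14  17  22  17  12  30  93 181 223 244 245 203 119  92 102 110
 108  95  77  72 150]
top 6 32 [ 36  37  39  40  37  29  22  45 124 215 243 251 245 210  92  55  64  68
  74  72  67  73 142]
side 1 29 [ 35  36  37  36  30  66  78 107 171 199 219 168 130 161 144 172 156 143
 157 129  86  66  77]
side 1 32 [ 66  66  68  73 154 179 176 183 180 207 210 146 105 100  87 115 118 141
 130  94  74  62  83]
side 6 29 [31 33 29 27 27 29 31 29 27 27 28 31 32 30 29 31 32 33 34 32 35 42 50]
side 6 32 [32 31 29 28 30 30 28 28 27 27 29 31 32 29 28 30 30 29 30 30 32 40 37]
[36 38 40 42 44 46 48 50 52 54 56 58 60 62 64 66 68 70 72 74 76 78 80]
```

View pics/k.png

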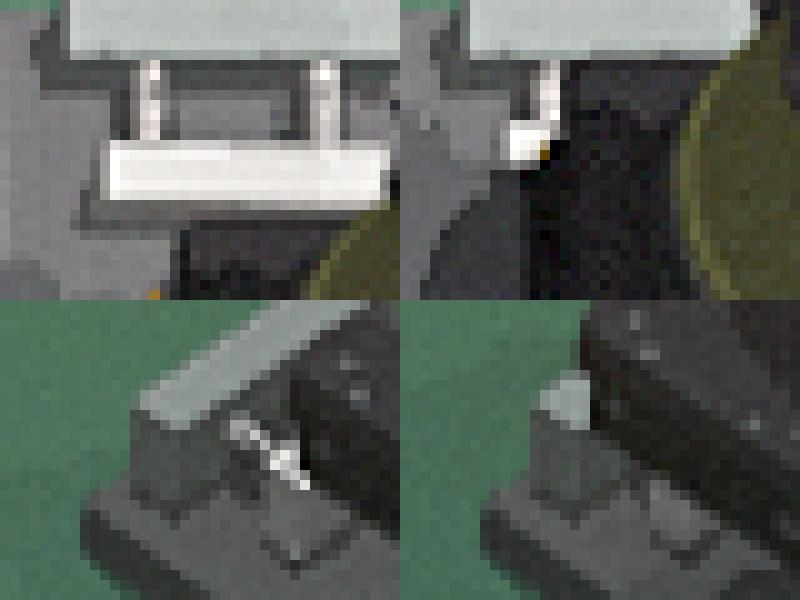

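Top row: the bar's rear edge moved from u≈58 mm to u≈63 mm, so the bar is only about 5 mm in (the earlier depth bin was biased by occlusion). It needs about 4 mm more, with a lighter downward press.

```bash
python3 -m creep '{"translation":[[0.012,0,-0.004],[0.014,0,0],[0.014,0,0],[0.005,0,0],[0,0,0]],"turn":[[0,0,0],[0,0,0],[0,0,0],[0,0,0],[0,0,0]],"grip":[0.05,0.05,0.05,0.05,0.05]}'; python3 bar.py 7 2>/dev/null |tail -1; python3 k.py 7 | grep -v side
```

```text
time_s: 15.3
tool_pos: [0.4629, -0.2166, 0.0349]
tool_rot: [180.0, 0.3, -2.2]
force: [-11.2, 0.2, 10.4]
grip_width: 0.0138
grasp_force: 60.0
15.4 [ 0.4629 -0.2166  0.0349] [-10.6   1.    9.6] [ 0.08  2.29 -0.02] [180.     0.33  -2.21]
top 7 26 [ 18  18  21  22  18  19  20  21  23  11  31  64 115 221 207 209 213 200
 218 211 160  89 150]
top 7 29 [ 15  12   6   2  13  11  17  20  13  25 134 215 242 253 216 148  97 103
 107 107  93  80 152]
top 7 32 [ 37  38  41  44  45  34  30  28  29  57 169 240 252 254 221 129  55  69
  67  69  68  74 141]
[36 38 40 42 44 46 48 50 52 54 56 58 60 62 64 66 68 70 72 74 76 78 80]
```

```bash
python3 -m creep '{"translation":[[0.01,0,-0.004],[0.008,0,0],[0,0,0],[0,0,0],[0,0,0]],"turn":[[0,0.001,0],[0,0.001,0],[0,0,0],[0,0,0],[0,0,0]],"grip":[0.05,0.05,0.05,0.05,0.05]}'; python3 bar.py 8 2>/dev/null |tail -1; python3 k.py 8 | grep -v side
```

```text
time_s: 16.02
tool_pos: [0.4637, -0.2166, 0.0349]
tool_rot: [-180.0, 0.0, -2.2]
force: [-11.5, 0.3, 8.1]
grip_width: 0.0136
grasp_force: 60.0
16.125 [ 0.4637 -0.2166  0.0349] [-11.5  -0.1   7.9] [ 0.07  2.53 -0.03] [-1.7999e+02  4.0000e-02 -2.2100e+00]
top 8 26 [ 29  24  18  18  21  22  24  23  17   4  19  55 117 213 206 200 195 182
 197 189 143  87 151]
top 8 29 [ 25  14  10  18  23  18  15  12   8  28 133 214 244 251 212 148  98  93
 103  99  81  73 153]
top 8 32 [ 43  39  38  40  41  39  32  26  32  48 164 240 252 251 215 133  66  69
  73  73  71  78 143]
[36 38 40 42 44 46 48 50 52 54 56 58 60 62 64 66 68 70 72 74 76 78 80]
```

```bash
python3 -m creep '{"translation":[[0.008,0,-0.003],[0.008,0,0],[0,0,0],[0,0,0],[0,0,0]],"turn":[[0,0.0005,0],[0,0,0],[0,0,0],[0,0,0],[0,0,0]],"grip":[0.05,0.05,0.05,0.05,0.05]}'; python3 bar.py 9 2>/dev/null |tail -1; python3 k.py 9 | grep -v side
```

```text
time_s: 16.75
tool_pos: [0.4643, -0.2166, 0.0349]
tool_rot: [-180.0, 0.0, -2.2]
force: [-12.2, 0.3, 8.3]
grip_width: 0.0129
grasp_force: 60.0
16.85 [ 0.4643 -0.2166  0.0349] [-12.3  -0.8   8.7] [0.03 2.74 0.03] [-1.7998e+02  2.0000e-02 -2.2200e+00]
top 9 26 [ 20  16  14  17  21  20  21  23  20   9  11  24  62 168 185 186 178 161
 174 173 141  98 148]
top 9 29 [ 15  20  22  18  20  19  22  20   5   5  95 173 215 240 219 168 115  87
 104 104  87  75 152]
top 9 32 [ 39  42  40  35  40  41  40  35  31  37 139 218 246 252 227 169 104  64
  73  73  69  75 144]
[36 38 40 42 44 46 48 50 52 54 56 58 60 62 64 66 68 70 72 74 76 78 80]
```

```bash
python3 -m creep '{"translation":[[0.006,0,0],[0,0,0],[0,0,0],[0,0,0],[0,0,0]],"turn":[[0,0,0],[0,0,0],[0,0,0],[0,0,0],[0,0,0]],"grip":[0.05,0.05,0.05,0.05,0.05]}'; python3 -m creep '{"translation":[[0,0,0],[0,0,0],[0,0,0],[0,0,0],[0,0,0]],"turn":[[0,0,0],[0,0,0],[0,0,0],[0,0,0],[0,0,0]],"grip":[0.05,0.05,0.05,0.05,0.05]}'; python3 bar.py 10 2>/dev/null |tail -1; python3 k.py 10 | grep -v side; python3 f.py .028 10 | grep -A7 top
```

```text
time_s: 17.48
tool_pos: [0.4646, -0.2166, 0.0349]
tool_rot: [-180.0, 0.0, -2.2]
force: [-12.0, 0.5, 9.1]
grip_width: 0.0135
grasp_force: 60.0
time_s: 18.1
tool_pos: [0.4647, -0.2166, 0.0349]
tool_rot: [-180.0, 0.0, -2.2]
force: [-13.0, 0.3, 8.6]
grip_width: 0.0135
grasp_force: 60.0
18.2 [ 0.4647 -0.2166  0.0349] [-13.6   0.6   8.5] [ 0.03  2.8  -0.03] [-1.7998e+02  4.0000e-02 -2.2100e+00]
top 10 26 [ 19  15  15  18   6   6   9  12  12   2   7  23  54 117 173 195 190 167
 170 165 139 106 150]
top 10 29 [ 18  20  21  18  22  20  23  23  14  10  96 173 214 237 231 196 142  87
  90  91  82  76 150]
top 10 32 [ 38  36  38  40  37  43  40  31  23  14 110 197 242 251 240 199 133  59
  67  73  71  75 140]
[36 38 40 42 44 46 48 50 52 54 56 58 60 62 64 66 68 70 72 74 76 78 80]
top 100 27.1
  u -33 v -29.3 17.1 16
  u -30 v -18.5 16.7 15
  u -27 v -18.6 16.9 18
  u -24 v -18.1 16.8 21
  u -21 v -16.4 16.6 18
  u min [-61.1 -53.3 -51.5 -46.2 -45.8]
  line u -94.0 -76.0 v mean 0.54
```

The bar is about 9.4 mm in (about 7 N of spring force). The bracket is flat, square, within about 1 mm of the centre line and still gripped, and the push is steady. Handing in.

```bash
python3 -c "
from cell import env
print(env.sign_off())"
```

```text
the job is handed in; nothing more can be done
None
```

I handed the job in at about 18 s with the bracket still gripped, foot flat on the dark bed and square against the stop bar. The camera put the bar about 9.4 mm in, which is about 7 N on the springs. The wrist read about 13 N, which I put down to friction under the foot. The bracket sat within about 1 mm of the centre line, and I touched none of the other pieces.

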